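# Tighten the wing nut on the loaded clamp

## Task

Two identical strap clamps with brass wing nuts stand on the bench; only one has an aluminium bar under its strap. Tighten that one: turn its wing nut clockwise (seen from above) in the short arc that the two red-capped guard pins allow, until its two wings point straight at those pins, and let go. Leave the wing nut of the empty clamp as it is.

Things in the scene. Friction and masses are not known exactly. Their poses are not given: they have to be found in the camera images.
- work_nut_grip (a point): Brass wing nut of the loaded clamp: point on its axis at grip height, 68 mm above the bench. Upright blade 10 mm thick, 66 mm from tip to tip, from 13 mm below the point to 4 mm above it mid-way, 13 mm above in the wings; hub 28 mm across under it; flat strap top 25 mm below the point. Axes turn with the nut: y along the blade, x across it (pinch this way), z up.
- work_nut (a joint): Angle of that nut, rad: 0 when the wings point straight at the two red-capped pins (tight); negative when slack, growing as it turns clockwise seen from above. Starts between -0.95 and -0.65 (37 to 54 degrees to go); stops at +0.1 and -1.1. Light friction, 0.12 N m; it does not rise or sink and stays where it is left.
- clamp_work: Loaded clamp, fixed to the bench: grey base 120 x 130 mm, square aluminium bar (140 x 25 x 25 mm) under one end of its strap. Origin on the bench under the nut's axis, z up; the bar lies along y at x = -40 mm; steel guard pins with red caps (15 mm across, tops 75 mm up) stand at y = +62 and -62 mm: fingers must clear them. Clamps may swap sides.
- spare_nut_tip (a point): Tip of one wing of the slack brass wing nut on the other clamp, 33 mm from that nut's axis and 68 mm above the bench. That clamp is the same but has no bar under its strap; its nut has to stay as it is.

How it is judged:
At the end, for the whole second after the job is handed in: The wing nut of the clamp with the bar is at rest with its wings within 0.2 rad (11 degrees) of pointing at the two red-capped pins, and the wing tip of the empty clamp's nut is within 8 mm of where it started (value of joint work_nut between -0.2 and 0.2 rad and velocity of joint work_nut between -0.05 and 0.05 rad/s and distance of spare_nut_tip from where it was at the start of the episode below 0.008 m); the robot touches nothing.
It fails at once if the wing nut of the empty clamp was turned (its wing tip moved more than 8 mm) (distance of spare_nut_tip from where it was at the start of the episode above 0.008 m).
It also fails if it takes over 29 s, if anything falls off the work surface, if the arm or the gripper's body presses on something with over 40 N, if the wrist force passes 120 N, or if a joint passes its speed limit or range.

## Robot

A 6-joint arm with a two-finger parallel gripper is mounted at the origin on the work surface; the furniture and walls round the work are solid. World frame = base frame: x ahead of the robot, y to its left, z up, the work surface at z = 0. Lengths are in m, angles in rad, forces in N, time in s.
With the tool pointing down it reaches from about 0.425 to 0.95 m from the base axis. Payload 3.5 kg.
Tool frame: the origin (TCP) lies at the very end of the fingers, on their centre line; the grasp point (between the pads) lies 19 mm behind it (tcp_to_grasp is the distance from the TCP to the grasp point, in m); z points along the fingers, y is the direction in which the jaws open and shut (so a half turn about z gives the same grasp; the last joint's range is limited). The gripper opens to 85 mm and grips with 20 to 120 N. Pads are 22 mm wide; open, the fingers measure 114 mm over their backs; the gripper's body (76 mm by 85 mm) begins 54 mm behind the grasp point. The pads swing forward as they close: fully open they stand 13 mm farther back than shut.
Start: joints at [-0.15, 0.286, 1.577, -0, 1.279, -0.15], TCP at [0.675, 0, 0.231] pointing down, gripper open.
Joint ranges: [-2.77, 2.77], [-0.9, 2.22], [0.21, 2.48], [-1.53, 4.67], [0.24, 2.81], [-2.84, 2.84]. Speed limits (rad/s): [2.79, 2.79, 3.14, 3.14, 3.14, 3.14].

## Interface

Orientations are given as a unit quaternion [x, y, z, w].
In Python, from plant import * gives the robot as it stands. The module is installed in compiled form; this text tells all that it offers.
- The arm moves only by the tool arm_command, never from a script. Its argument "steps" is a list of rows, each a list of 3 entries, a list of its own where there are three numbers: the turn, a rotation vector about the tool's x, y, z in rad, then the shift along the tool's x, y, z in m, then the gripper command: -1 is shut, 1 is fully open, values between are in proportion. A call has 1 to 12 rows; each row is the pose to reach, as a shift and turn from the pose measured when the call began, along the tool's axes at that moment; what a row does not reach only later rows make up. A row lasts 1/8 s, in which the tool goes at most 62.5 mm and 10.7 degrees, less where a joint would pass 70% of its speed; a pose out of reach is approached as far as the arm can. A call with a gripper value outside its range is refused whole. The fingers move at their own pace and stop on an object; "force" is the grip in N (left out, the last holds). Time passes only in rows, so rows that repeat a pose let the fingers close. It gives the time, the measured TCP pose, the force and the opening at its end, in the units of the state.
- get_state(): the state, without advancing time (a new reading comes with each control period).
- read_camera(name): name is "scene" or "side" or "wrist"; returns a dict with "frame" (384x512x3 uint8, red, green, blue), "vfov" (degrees; the focal length in pixels is half the picture's height over the tangent of half this angle, whatever the lens; pixels are square), "cx", "cy" (the principal point, pixels), "position" and "rotation" of the camera in the world; the wrist camera has in their place "mount" (4x4, takes a point from camera to tool coordinates, whose origin is the TCP and whose axes are the flange's). Camera axes: x right, y up, looking along -z (the intrinsics and any distortion apply to the point x, -y, -z); pixel columns grow to the right and rows downward; lengths in m; the calibration is good to about 2 mm. A picture is of the moment at which its call begins: read the wrist's pose just before it. There is no depth.
- sign_off(): hands the job in, once; it reports no verdict.
The state is a dict: "time": time; "qpos": joint angles; "dq": joint speeds; "joint_efforts": joint torques, N m; "eef_pos": TCP position; "tcp_rot": TCP orientation; "contact_force": force on the tool from outside, world axes, zero at the start; "wrist_torque": the same for the moment, N m; "opening": opening from 0.0 (shut) to 1.0 (fully open).
Only numpy, scipy, OpenCV 4.12 (cv2) and the standard library are available. Lean on these libraries where they do the work, as an engineer would, in place of code of your own. Each camera call takes 0.05 s, during which the arm holds its last target.

## Working session

There is one attempt and no reset: what is moved stays moved. The work goes in short steps, Python scripts to look and compute and a tool call to move; the robot and the scene stay as the last step left them, time stands still between calls to the robot, and variables do not carry over. Pictures are saved under pics/ and viewed, and the job is handed in when it is done.

Besides the shell and the picture viewer there is one more tool, called in YAML: its name, and indented under it one key for each argument. arm_command: Moves the arm, as the interface text tells. Its arguments: {"type":"object","properties":{"steps":{"type":"array"},"force":{"type":"number"}},"required":["steps"]}

```bash
mkdir -p pics; python3 - <<'E'
from plant import *
import cv2
s=get_state(); print({k:np.round(v,4).tolist() if hasattr(v,'__len__') else v for k,v in s.items()} if 'np' in globals() else s)
for n in ["scene","side","wrist"]:
    c=read_camera(n); cv2.imwrite(f"pics/a_{n}.png",c["frame"][:,:,::-1])
    print(n,{k:v for k,v in c.items() if k!="frame"})
E
```

```text
{'time': 0.0, 'qpos': array([-1.49995833e-01,  2.87180588e-01,  1.57821236e+00, -2.03916156e-05,
        1.27859616e+00, -1.50013111e-01]), 'dq': array([-2.56269934e-04,  3.81987330e-04,  5.90831417e-05, -2.92624655e-04,
        4.20310176e-04, -1.06793486e-03]), 'joint_efforts': array([-1.79628755e-04, -4.05981302e+01, -2.92628127e+01, -1.54224781e-04,
        5.81841552e-03,  3.74769741e-06]), 'eef_pos': array([6.74327926e-01, 1.29053152e-04, 2.29918088e-01]), 'tcp_rot': array([ 0.70709808,  0.70711447, -0.000719  , -0.00095859]), 'contact_force': array([-0.13206435, -0.79352122, -0.70645953]), 'wrist_torque': array([ 0.00351258,  0.0234807 , -0.02770361]), 'opening': 1.0001961759231848}
scene {'vfov': 49.94800750080958, 'cx': 254.53455107698827, 'cy': 183.26792355633387, 'position': array([ 0.06396167, -0.57230966,  0.59964588]), 'rotation': array([ 0.40495265, -0.16686048, -0.33634106,  0.83369396])}
side {'vfov': 57.53337960810184, 'cx': 262.5281484622976, 'cy': 198.2190212881832, 'position': array([ 0.25133217, -0.73722686,  0.57010497]), 'rotation': array([ 0.44847781, -0.08657468, -0.17084013,  0.87303272])}
wrist {'vfov': 65.55970080311434, 'cx': 257.5448567510627, 'cy': 192.68717290829485, 'mount': array([[ 7.56532382e-04,  9.54239704e-01,  2.99041829e-01,
         7.69129056e-02],
       [ 9.99999562e-01, -8.86544396e-04,  2.99101337e-04,
        -2.24005311e-04],
       [ 5.50528229e-04,  2.99041472e-01, -9.54239957e-01,
        -1.43887282e-01],
       [ 0.00000000e+00,  0.00000000e+00,  0.00000000e+00,
         1.00000000e+00]])}
```

View pics/a_scene.png

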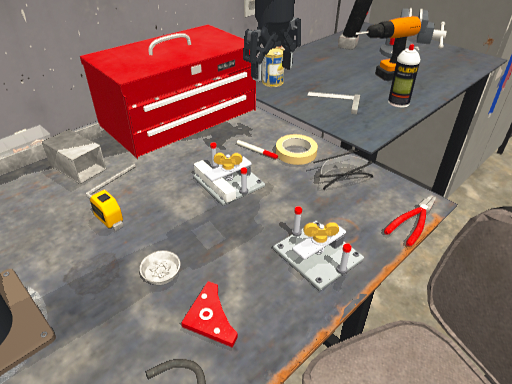

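View pics/a_side.png

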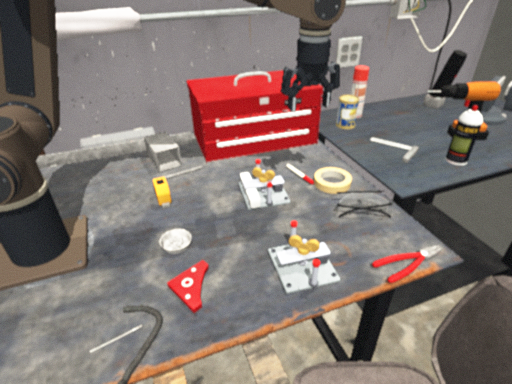

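View pics/a_wrist.png

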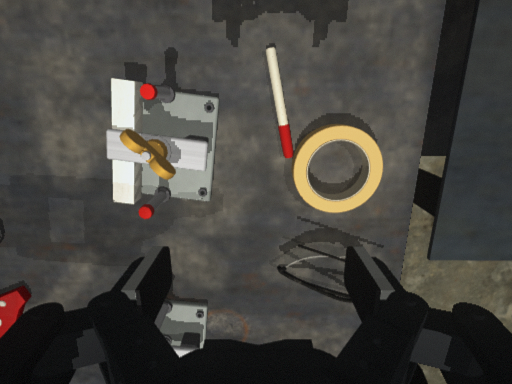

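The loaded clamp is the far one: in the wrist view the nut is near (148,155), the red caps at (148,91) and (146,212), and the white bar on the left. The wings run upper-left to lower-right. The empty clamp is near (320,240) in the scene view. Next I measure.

```bash
cat > h.py <<'E'
from plant import *
import numpy as np, cv2
from scipy.spatial.transform import Rotation as R
def cam(name):
    s=get_state(); c=read_camera(name); f=192/np.tan(np.radians(c["vfov"]/2))
    if name=="wrist":
        T=np.eye(4);T[:3,:3]=R.from_quat(s["tcp_rot"]).as_matrix();T[:3,3]=s["eef_pos"]
        T=T@c["mount"]; Rm,p=T[:3,:3],T[:3,3]
    else: Rm,p=R.from_quat(c["rotation"]).as_matrix(),np.array(c["position"])
    def ray(u,v):
        d=Rm@np.array([(u-c["cx"])/f,-(v-c["cy"])/f,-1]); return p,d/np.linalg.norm(d)
    return c["frame"],ray,s
def onplane(r,z): p,d=r; return p+d*(z-p[2])/d[2]
def tri(rs):
    A=sum(np.eye(3)-np.outer(d,d) for p,d in rs);b=sum((np.eye(3)-np.outer(d,d))@p for p,d in rs)
    x=np.linalg.solve(A,b); return x,[np.linalg.norm((np.eye(3)-np.outer(d,d))@(x-p)) for p,d in rs]
def blobs(fr,kind,roi=None,amin=20):
    h=cv2.cvtColor(fr,cv2.COLOR_RGB2HSV);H,S,V=cv2.split(h)
    m=((H<6)|(H>172))&(S>170)&(V>90) if kind=="red" else (H>14)&(H<28)&(S>140)&(V>70)
    m=m.astype(np.uint8)
    if roi: 
        k=np.zeros_like(m);k[roi[1]:roi[3],roi[0]:roi[2]]=1;m*=k
    n,l,st,ce=cv2.connectedComponentsWithStats(m)
    return [(ce[i].round(1),st[i].tolist()) for i in range(1,n) if st[i,4]>=amin],m,l
E
python3 - <<'E'
from h import *
for n,roi in [("wrist",(80,60,240,240)),("scene",(180,130,370,290)),("side",(225,150,345,290))]:
    fr,ray,s=cam(n)
    for k in ("red","brass"):
        print(n,k)
        for b in blobs(fr,k,roi,12)[0]: print(b, onplane(ray(*b[0]),.075 if k=="red" else .07).round(4))
E
```

```text
wrist red
(array([147.4,  91.3]), [140, 84, 16, 16, 205]) [0.5691 0.0842 0.075 ]
(array([144.7, 212.1]), [138, 206, 14, 13, 136]) [ 0.5527 -0.0387  0.075 ]
wrist brass
(array([149.3, 152.5]), [120, 130, 54, 49, 1000]) [0.5627 0.0248 0.07  ]
scene red
(array([187.6, 132.8]), [180, 130, 23, 9, 119]) [0.5536 0.1635 0.075 ]
(array([212.8, 144.9]), [210, 142, 7, 7, 32]) [0.5634 0.079  0.075 ]
(array([270.1, 154.2]), [263, 150, 15, 9, 70]) [ 0.6327 -0.0406  0.075 ]
(array([243.5, 170.3]), [241, 168, 6, 6, 33]) [ 0.547  -0.0442  0.075 ]
(array([297.9, 210. ]), [295, 207, 7, 7, 47]) [ 0.5349 -0.2097  0.075 ]
(array([346.5, 247.4]), [343, 243, 8, 9, 62]) [ 0.5225 -0.3316  0.075 ]
(array([210.3, 286.2]), [203, 282, 15, 8, 93]) [ 0.3008 -0.2329  0.075 ]
scene brass
(array([227.6, 159.9]), [214, 153, 28, 16, 300]) [0.5526 0.0144 0.07  ]
(array([320.6, 230.9]), [304, 223, 35, 19, 443]) [ 0.5262 -0.2725  0.07  ]
side red
(array([241.1, 152.2]), [225, 150, 46, 8, 201]) [0.5393 0.1449 0.075 ]
(array([308.5, 180. ]), [304, 177, 10, 7, 36]) [ 0.6521 -0.0668  0.075 ]
(array([269.2, 184.7]), [268, 183, 4, 4, 12]) [ 0.5482 -0.0483  0.075 ]
(array([293.4, 223.7]), [291, 221, 6, 6, 27]) [ 0.5367 -0.2122  0.075 ]
(array([315.9, 262.3]), [313, 259, 7, 8, 42]) [ 0.5255 -0.3332  0.075 ]
side brass
(array([262.9, 174.7]), [253, 169, 21, 12, 144]) [0.5546 0.0103 0.07  ]
(array([303. , 245.2]), [289, 237, 29, 17, 252]) [ 0.5273 -0.2766  0.07  ]
```

arm_command:
  steps:
    - [[0,0,-0.13],[0.004,-0.02,0.01],1]
    - [[0,0,-0.26],[0.007,-0.04,0.02],1]
    - [[0,0,-0.4],[0.01,-0.06,0.03],0.6]
    - [[0,0,-0.54],[0.014,-0.08,0.04],0.5]
    - [[0,0,-0.68],[0.017,-0.1,0.05],0.5]
    - [[0,0,-0.75],[0.02,-0.116,0.06],0.5]
    - [[0,0,-0.75],[0.02,-0.116,0.06],0.5]
    - [[0,0,-0.75],[0.02,-0.116,0.06],0.5]

```text
time: 1.3
eef_pos: [0.5596, 0.0199, 0.1717]
tcp_rot: [0.399, 0.917, 0.0, 0.0]
contact_force: [-0.3, -0.4, 0.7]
opening: 0.747
```

```bash
python3 - <<'E'
from h import *
fr,ray,s=cam("wrist"); cv2.imwrite("pics/b.png",fr[:,:,::-1])
print(s["eef_pos"],R.from_quat(s["tcp_rot"]).as_matrix().round(3),s["opening"],s["time"])
for k in ("red","brass"):
    for b in blobs(fr,k,None,40)[0]: print(k,b, onplane(ray(*b[0]),.075 if k=="red" else .075).round(4))
E
```

```text
[0.55957815 0.01989441 0.17166464] [[-0.681  0.732  0.001]
 [ 0.732  0.681 -0.   ]
 [-0.001  0.    -1.   ]] 0.7474035462688291 1.3
red (array([319.8, 145.6]), [311, 137, 19, 18, 259]) [0.5682 0.0844 0.075 ]
red (array([206.9, 234.9]), [199, 227, 17, 16, 205]) [ 0.5525 -0.038   0.075 ]
red (array([361.5, 249.9]), [353, 240, 19, 22, 196]) [0.6638 0.0454 0.075 ]
brass (array([260.7, 188.1]), [247, 154, 28, 73, 966]) [0.5578 0.0259 0.075 ]
```

View pics/b.png

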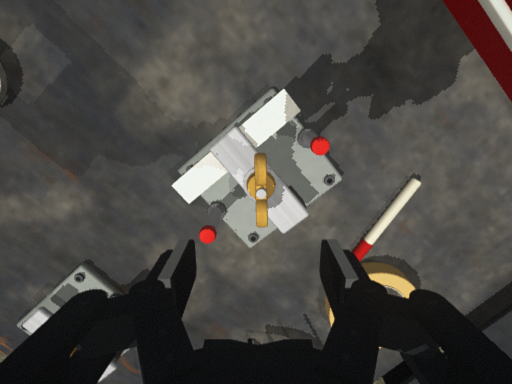

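The blade now runs nearly vertically, from (261,155) to (262,227), with caps at (320,146) and (207,235). So the jaws are already about aligned. Next I triangulate the heights and compute the angles.

```bash
python3 - <<'E'
from h import *
fr,ray,s=cam("wrist")
# rays of first wrist view
c=read_camera("wrist");f=192/np.tan(np.radians(c["vfov"]/2))
T=np.eye(4);T[:3,:3]=R.from_quat([0.70709808,0.70711447,-0.000719,-0.00095859]).as_matrix();T[:3,3]=[.674328,.000129,.229918];T=T@c["mount"]
def ray1(u,v):
    d=T[:3,:3]@np.array([(u-c["cx"])/f,-(v-c["cy"])/f,-1]);return T[:3,3],d/np.linalg.norm(d)
caps=[]
for a,b in [((147.4,91.3),(319.8,145.6)),((144.7,212.1),(206.9,234.9))]:
    x,e=tri([ray1(*a),ray(*b)]);caps.append(x);print("cap",x.round(4),np.round(e,4))
print("nut blob",[np.round(q,4) for q in tri([ray1(149.3,152.5),ray(260.7,188.1)])])
p2=[onplane(ray(*b),.075) for b in ((319.8,145.6),(206.9,234.9))]
mid=(p2[0]+p2[1])/2;d=p2[0]-p2[1];print("mid",mid,"len",np.linalg.norm(d),"pin ang deg",np.degrees(np.arctan2(d[1],d[0])))
bl,m,l=blobs(fr,"brass",(230,140,290,240),40)
ys,xs=np.nonzero(m)
# blade tips: upper/lower 14 rows away from hub
top=ys<ys.min()+16;bot=ys>ys.max()-16
tp=(xs[top].mean(),ys[top].mean());bp=(xs[bot].mean(),ys[bot].mean());print(tp,bp)
P=[onplane(ray(*q),.081) for q in (tp,bp)];d2=P[0]-P[1]
print("blade ang",np.degrees(np.arctan2(d2[1],d2[0])),"mid",(P[0]+P[1])/2)
M=R.from_quat(s["tcp_rot"]).as_matrix()
for t in [mid,(P[0]+P[1])/2]:
  w=np.array([t[0],t[1],.049])-s["eef_pos"];print("tool shift",(M.T@w).round(4))
print("tool x ang",np.degrees(np.arctan2(M[1,0],M[0,0])))
cv2.imwrite("pics/c.png",cv2.resize(fr[130:250,190:350,::-1],None,fx=5,fy=5))
E
```

```text
cap [0.5688 0.0844 0.0736] [0. 0.]
cap [ 0.5528 -0.0385  0.0745] [0.0001 0.0001]
nut blob [array([0.5605, 0.0237, 0.0633]), array([0.0002, 0.0002])]
mid [0.56061766 0.0231471  0.075     ] len 0.12351084469884532 pin ang deg 82.68289503180111
(np.float64(259.91715976331363), np.float64(161.7869822485207)) (np.float64(261.1190476190476), np.float64(218.20238095238096))
blade ang 134.30200246224643 mid [0.55829557 0.02532759 0.081     ]
tool shift [0.0019 0.0028 0.1228]
tool shift [0.0051 0.0026 0.1228]
tool x ang 132.91986377609464
```

View pics/c.png

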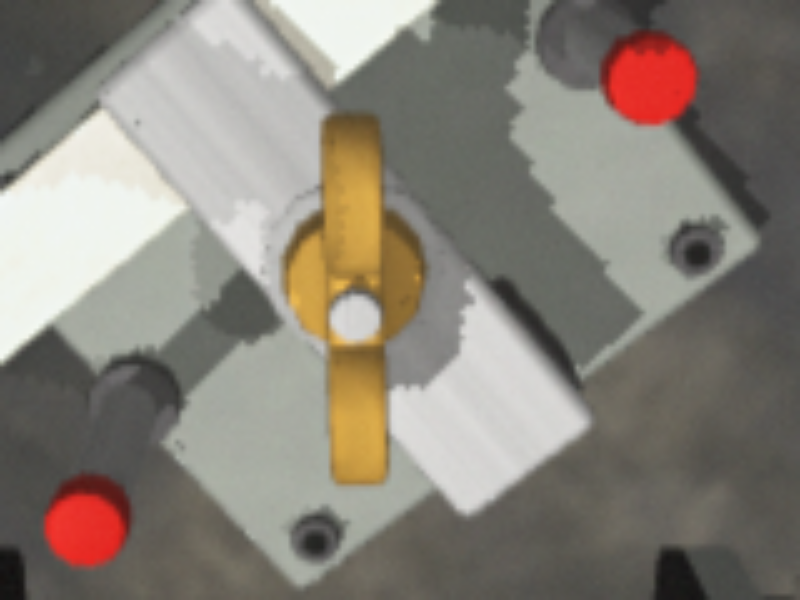

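Blade at 134.3°, pins at 82.7°, so about 0.90 rad clockwise to go. I'll descend to TCP z ≈ 0.06, so the tips stay above the hub.

arm_command:
  steps:
    - [[0,0,-0.02],[0.002,0.003,0.02],0.3]
    - [[0,0,-0.02],[0.002,0.003,0.045],0.3]
    - [[0,0,-0.02],[0.002,0.003,0.07],0.3]
    - [[0,0,-0.02],[0.002,0.003,0.09],0.3]
    - [[0,0,-0.02],[0.002,0.003,0.105],0.3]
    - [[0,0,-0.02],[0.002,0.003,0.112],0.3]
    - [[0,0,-0.02],[0.002,0.003,0.112],0.3]
  force: 30

```text
time: 2.33
eef_pos: [0.5605, 0.0234, 0.0592]
tcp_rot: [0.39, 0.921, -0.0, -0.0]
contact_force: [-0.0, -1.0, -0.9]
opening: 0.65
```

```bash
python3 - <<'E'
from h import *
fr,ray,s=cam("wrist"); cv2.imwrite("pics/d.png",fr[:,:,::-1])
fr,ray,s=cam("scene"); cv2.imwrite("pics/e.png",cv2.resize(fr[90:240,150:350,::-1],None,fx=4,fy=4))
print(s["eef_pos"],s["contact_force"],s["opening"],s["qpos"])
E
```

```text
[0.56092659 0.02331218 0.05989303] [ 0.62871572 -0.93725463  0.87591961] 0.6517580115949048 [-1.39167245e-01  2.44256932e-01  1.97223636e+00 -1.17494635e-05
  9.23943679e-01 -9.08575488e-01]
```

View pics/d.png

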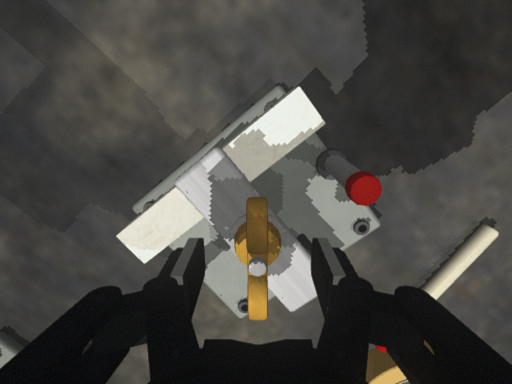

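View pics/e.png

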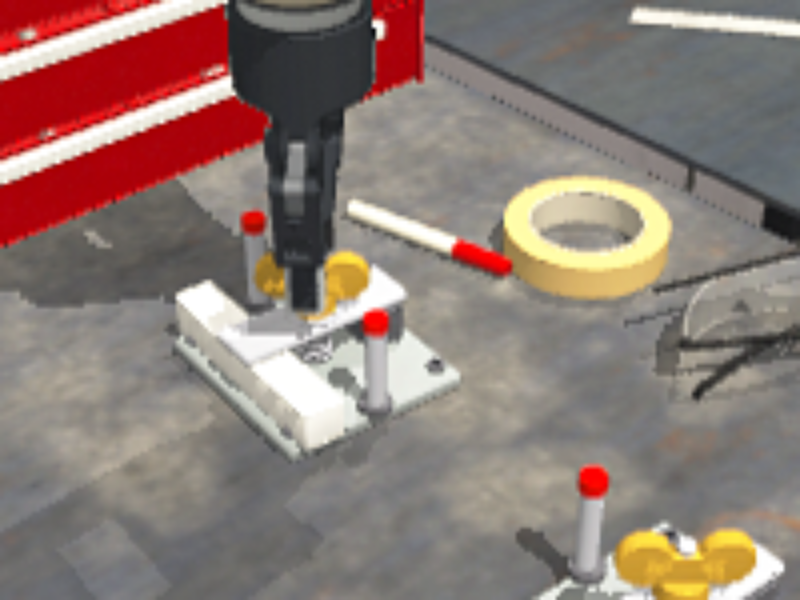

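The blade is centred between the jaws (blade column 257, fingers at 190–322) and nothing is touching. I'll close.

arm_command:
  steps:
    - [[0,0,0],[0,0,0],-1]
    - [[0,0,0],[0,0,0],-1]
    - [[0,0,0],[0,0,0],-1]
    - [[0,0,0],[0,0,0],-1]
    - [[0,0,0],[0,0,0],-1]
    - [[0,0,0],[0,0,0],-1]
  force: 30

```text
time: 3.18
eef_pos: [0.561, 0.0227, 0.0611]
tcp_rot: [0.39, 0.921, -0.001, 0.001]
contact_force: [-4.2, -2.7, 6.0]
opening: 0.106
```

The opening of 0.106 (about 9 mm) means the pads are on the blade. Turning 0.90 rad.

arm_command:
  steps:
    - [[0,0,0.1],[0,0,0],-1]
    - [[0,0,0.2],[0,0,0],-1]
    - [[0,0,0.3],[0,0,0],-1]
    - [[0,0,0.4],[0,0,0],-1]
    - [[0,0,0.5],[0,0,0],-1]
    - [[0,0,0.6],[0,0,0],-1]
    - [[0,0,0.7],[0,0,0],-1]
    - [[0,0,0.8],[0,0,0],-1]
    - [[0,0,0.87],[0,0,0],-1]
    - [[0,0,0.9],[0,0,0],-1]
    - [[0,0,0.9],[0,0,0],-1]
    - [[0,0,0.9],[0,0,0],-1]

```text
time: 4.68
eef_pos: [0.5612, 0.0226, 0.0611]
tcp_rot: [0.751, 0.66, 0.0, 0.001]
contact_force: [-0.6, -1.8, 0.9]
opening: 0.106
```

```bash
python3 - <<'E'
from h import *
fr,ray,s=cam("wrist"); cv2.imwrite("pics/f.png",fr[:,:,::-1])
M=R.from_quat(s["tcp_rot"]).as_matrix()
print(s["eef_pos"],s["contact_force"],s["wrist_torque"],s["opening"],np.degrees(np.arctan2(M[1,0],M[0,0])))
E
```

```text
[0.56116296 0.02263232 0.06109741] [-0.63030943 -1.84491184  0.85428717] [-0.21991075  0.11412112  0.0677296 ] 0.10621536878911964 82.57909204631979
```

View pics/f.png

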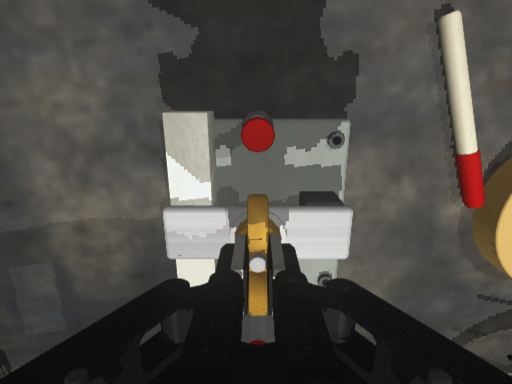

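The blade (column 258) now lines up with both caps, at (258,134) and (258,342). I'll open part way, check for contact, and then rise.

arm_command:
  steps:
    - [[0,0,0],[0,0,0],0.3]
    - [[0,0,0],[0,0,0],0.3]
    - [[0,0,0],[0,0,0],0.3]
    - [[0,0,0],[0,0,0],0.3]
    - [[0,0,0],[0,0,-0.02],0.3]
    - [[0,0,0],[0,0,-0.05],0.3]
    - [[0,0,0],[0,0,-0.08],0.3]
    - [[0,0,0],[0,0,-0.11],0.3]
    - [[0,0,0],[0,0,-0.11],0.3]
    - [[0,0,0],[0,0,-0.11],0.3]

```text
time: 5.98
eef_pos: [0.5607, 0.0229, 0.171]
tcp_rot: [0.751, 0.66, -0.0, 0.001]
contact_force: [-0.6, -0.1, -0.2]
opening: 0.651
```

```bash
python3 - <<'E'
from h import *
fr,ray,s=cam("wrist"); cv2.imwrite("pics/g.png",fr[:,:,::-1])
print(s["eef_pos"],s["contact_force"],s["opening"],s["time"])
bl=[b for b in blobs(fr,"red",None,40)[0] if abs(b[0][0]-257)<30];print(bl)
p=[onplane(ray(*b[0]),.075) for b in bl];d=p[0]-p[1];print("pin",np.degrees(np.arctan2(d[1],d[0])))
b,m,l=blobs(fr,"brass",(230,130,290,260),40);ys,xs=np.nonzero(m)
t=ys<ys.min()+16;o=ys>ys.max()-16
P=[onplane(ray(xs[k].mean(),ys[k].mean()),.081) for k in (t,o)];d=P[0]-P[1];print("blade",np.degrees(np.arctan2(d[1],d[0])))
for n,roi in [("scene",(290,200,370,290)),("side",(275,215,345,290))]:
    f2,r2,_=cam(n);print(n,blobs(f2,"brass",roi,40)[0])
E
```

```text
[0.56065752 0.02286046 0.17101924] [-0.64857926 -0.12176784 -0.15347388] 0.6506860762165663 5.975
[(array([257.9, 118.7]), [249, 110, 18, 19, 267]), (array([257.9, 259.1]), [250, 251, 16, 16, 185])]
pin 82.64623888178573
blade 82.65576449453859
scene [(array([320.6, 230.9]), [304, 223, 35, 19, 443])]
side [(array([303.1, 245.2]), [289, 237, 29, 17, 256])]
```

View pics/g.png

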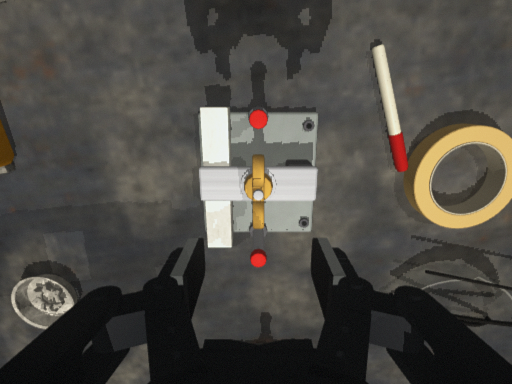

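The wings point straight at both caps: caps at (258,119) and (258,259), blade on column 258. The spare nut hasn't moved, and the gripper is clear of everything.

```bash
python3 -c "
from plant import *
print(sign_off())"
```

```text
the job is handed in; nothing more can be done
None
```

I tightened the wing nut on the clamp with the bar and handed the job in at about 6 s; sign-off gives no verdict. I gripped the blade, turned it about 0.90 rad clockwise, let go and raised the gripper 110 mm.

**Last checks:**
- **Loaded clamp:** the blade sits at 82.66° and the line between the pins at 82.65°, so the nut is essentially at zero.
- **Empty clamp:** its nut's blob centre moved by at most 0.1 px in the scene and side views.
- **Gripper:** it is clear of everything, with contact force under 1 N.

**Disagreements:**
- **Camera offset:** at the start, the fixed cameras and the wrist camera disagreed by about 3–10 mm on the position of the loaded clamp. I used the wrist camera; its triangulated cap height was about 74 mm, against 75 mm in the text.
- **Grip height:** I kept the fingertips at about 60 mm, higher than the suggested grip point implies, to stay above the hub.

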